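# Clear the bottle and hold the photometer's sample slide open at the mark

## Task

Lift the orange-capped bottle out of the way of the photometer's sample slide and stand it upright on the round green pad, wholly on the pad. Then pull the slide out by its blue fin, against its return spring, until the yellow pointer stands within the red mark on the scale, and keep it there: the program finishes with the gripper still holding the slide at the mark, so that a colleague can load a vial. Leave the other small things on the bench where they are.

Things in the scene. Friction and masses are not known exactly. Their poses are not given: they have to be found in the camera images.
- photometer: White bench photometer, fixed to the bench: housing 105 x 130 mm, 72 mm high. Its origin lies on the bench straight under the fin of the slide when the slide is home; z up. The slide pulls out along the photometer's own -y axis (to the robot's right at yaw 0, turned with the photometer's yaw); the housing is on the +y side, its front face 55 mm from the origin. A black scale rail, 16 mm wide and 32 mm high, runs along y at x = -63 to -47 mm from the housing to y = -102 mm.
- sample_slide (a joint): How far the slide is out, in m: 0 home (where it starts), at most 0.095. A spring draws it home: about 3 N at home, rising 0.7 N per 10 mm (8.4 N at most), so it runs back if let go.
- fin_grip (a point): Grip point on the slide's upright blue fin, 62 mm above the bench, on the fin's middle. The fin is 12 mm thick along the slide's travel (photometer y), 40 mm wide across it (photometer x), and stands from 30 to 80 mm above the bench on an aluminium tongue 36 mm wide, whose top is 30 mm above the bench and whose free end is 12 mm in front of the fin's middle. It moves with the slide; pinch it from above, fingers before and behind it, or hook it.
- pointer (a point): Tip of the yellow pointer on the slide, in line (photometer y) with the middle of the fin, reaching over the scale rail, 36 mm above the bench.
- mark_clip: Red mark: a clip fixed on the scale rail, 10 mm wide along the travel, 34 mm high. Origin on the bench under the middle of the mark; its axes are parallel to the photometer's, so the pointer is in the mark when its y in this frame is between -5 and +5 mm. It stands 45 to 75 mm out from where the pointer starts, differing each time.
- bottle: The orange-capped translucent white bottle with a green label, 69 mm in diameter, 131 mm high; origin at the centre of its underside.
- bottle_mid (a point): Centre of the orange-capped translucent white bottle with a green label, 65.5 mm above its underside, z up its axis. Body 69 mm in diameter, total height 131 mm, about 0.3 kg; its orange cap, 44 mm in diameter, spans 39 to 65 mm above this point. It stands upright and loose on the bench right in front of the slide's free end.
- pad_top (a point): Centre of the upper face of the round green pad, 112 mm in diameter, 4 mm high, fixed to the bench.
- filter_jar_mid (a point): Centre of a loose jar with blue lid, 63 mm in diameter, 70 mm high; leave alone.
- dropper_bottle_mid (a point): Centre of a loose small amber bottle with black cap, 32 mm in diameter, 68 mm high; leave alone.
- screw_cap_mid (a point): Centre of a loose blue screw cap, 54 mm in diameter, 28 mm high; leave alone.
Not all that is in view belongs to the job. What is shaped like the bottle but black is not meant.

How it is judged:
On the way:
1. the bottle stands on the green pad, let go, while the slide is still home (within 6 mm) (horizontal distance between bottle_mid and pad_top below 0.025 m and angle between bottle_mid's own z axis and vertical below 0.1 rad and z of bottle_mid in the frame of pad_top between 0.0625 and 0.0685 m and contact force between the fingers and bottle below 0.1 N and value of joint sample_slide below 0.006 m), for 0.2 s.
At the end, for the whole second after the job is handed in: The pointer is within 5 mm of the middle of the red mark and still, the fingers bear on the slide with more than 3 N, and the bottle stands upright on the green pad, its axis within 25 mm of the pad's centre, let go and clear of the photometer (horizontal distance between bottle_mid and pad_top below 0.025 m and angle between bottle_mid's own z axis and vertical below 0.1 rad and z of bottle_mid in the frame of pad_top between 0.0625 and 0.0685 m and contact force between the fingers and bottle below 0.1 N and y of pointer in the frame of mark_clip between -0.005 and 0.005 m and velocity of joint sample_slide between -0.01 and 0.01 m/s and contact force between the fingers and photometer above 3 N and contact force between bottle and photometer below 0.1 N); the arm keeps its last pose, push and grip.
It fails at once if the bottle is tipped by more than 35 degrees (angle between bottle_mid's own z axis and vertical above 0.61 rad).
It fails at once if one of the loose bystanders (jar, small amber bottle, blue cap) is moved by more than 30 mm (distance of any of filter_jar_mid, dropper_bottle_mid, screw_cap_mid from where it was at the start of the episode above 0.03 m).
It also fails if it takes over 56 s, if anything falls off the work surface, if the arm or the gripper's body presses on something with over 40 N, if the wrist force passes 120 N, or if a joint passes its speed limit or range.

## Robot

A 6-joint arm with a two-finger parallel gripper is mounted at the origin on the work surface; the furniture and walls round the work are solid. World frame = base frame: x ahead of the robot, y to its left, z up, the work surface at z = 0. Lengths are in m, angles in rad, forces in N, time in s.
With the tool pointing down it reaches from about 0.35 to 0.975 m from the base axis. Payload 4.9 kg.
Tool frame: the origin (TCP) lies midway between the tips of the shut fingers; the grasp point (between the pads) lies 19 mm behind it; z points along the fingers, y is the line along which they close (so a half turn about z gives the same grasp; the last joint's range is limited). The gripper opens to 85 mm and grips with 20 to 120 N. Pads are 22 mm wide; open, the fingers measure 114 mm over their backs; the gripper's body (76 mm by 85 mm) begins 54 mm behind the grasp point. The pads swing forward as they close: fully open they stand 13 mm farther back than shut.
Start: joints at [-1.275, 0.053, 1.613, -0, 1.476, -0.119], TCP at [0.252, -0.572, 0.231] pointing down, gripper open.
Joint ranges: [-3.01, 3.01], [-1.01, 2.22], [0.06, 2.58], [-1.02, 4.17], [0.09, 2.62], [-3.14, 3.14]. Speed limits (rad/s): [2.57, 2.57, 3.14, 3.14, 3.14, 3.14].

## Interface

Orientations are given as a unit quaternion [w, x, y, z].
In Python, from plant import state, grab_frame, camera_info, job_done, spot_in, masks_of, pinpoint gives the robot as it stands.
- The arm moves only by the shell command python3 -m handwheel 'ROWS' [OPENING]. ROWS is JSON, a list that holds one entry, the list of rows, each a list of 6 numbers: the shift along the world's x, y, z in m, then the turn, a rotation vector about the world's x, y, z in degrees. In form: [[[tx, ty, tz, ax, ay, az], ...]]. A call has 1 to 20 rows; each row shifts and turns the commanded pose from where the row before left it; what a row does not reach is not made up. A row lasts 1/12 s, in which the tool goes at most 41.7 mm and 7.16 degrees, less where a joint would pass 70% of its speed; a pose out of reach is approached as far as the arm can. A call is refused whole if a number of a shift passes 0.0417 or a number of a turn 7.16, either way. A call with a gripper value outside its range is refused whole. OPENING is the opening, from 0 (shut) to 1 (fully open), set as the call begins (- or left out, the last holds). The fingers move at their own pace and stop on an object; the grip force is fixed at half the most. Time passes only in rows, so rows that do not move let the fingers close. It gives the time, the measured TCP pose, the force, the opening and the grip force at its end, in the units of the state.
- state(): the state, without advancing time (a new reading comes with each control period).
- grab_frame(name): name is "side" or "top"; returns (picture, depth): 400x640x3 uint8, blue, green, red; 400x640 float32, m along the optical axis (not along the pixel's ray), 0 where there is no reading.
- camera_info(name): a dict with "fx", "fy", "cx", "cy" (pixels), "T" (4x4, takes a point from camera to world coordinates). Camera axes: x right, y up, looking along -z (the intrinsics and any distortion apply to the point x, -y, -z); pixel columns grow to the right and rows downward; lengths in m; the calibration is good to about 2 mm. A picture is of the moment at which its call begins. camera_info takes no time and is no camera call.
- job_done(): hands the job in; it is judged then, once.
Trained networks look in the newest picture that a camera, given by its name, has taken for a name from the list of things; names that differ only in an ending like _2 or _b are one class to them, and where a whole thing is asked for, a point or a joint stands for the part that bears it (a point fixed in the world has none). Each returns a list of dicts, best first, with "conf" (0 to 1); they miss things now and then, are a little off and sometimes report something else, mostly with a low value. They report only what shows in the picture. A call takes as long as a camera call. They do not tell look-alikes from the thing itself.
- spot_in(camera, thing): "box" ([left, top, width, height] in pixels, round what is visible of it).
- masks_of(camera, thing): "region" (400x640 bool, what is visible of it) and "box" ([left, top, width, height] in pixels, round what is visible of it).
- pinpoint(camera, thing): "position" ([column, row] in pixels: a listed point, or the origin of a listed thing).
The state is a dict: "time": time; "joint_pos": joint angles; "joint_vel": joint speeds; "joint_efforts": joint torques, N m; "tool_pos": TCP position; "tool_rot": TCP orientation; "contact_force": force on the tool from outside, world axes, zero at the start; "ft_torque": the same for the moment, N m; "gripper_width": opening from 0.0 (shut) to 1.0 (fully open); "grasp_force": force on a finger pad.
Only numpy, scipy, OpenCV 4.12 (cv2) and the standard library are available. Lean on these libraries where they do the work, as an engineer would, in place of code of your own. Each camera call takes 0.05 s, during which the arm holds its last target. There are 200 camera calls.

## Working session

There is one attempt and no reset: what is moved stays moved. The work goes in short steps, Python scripts to look and compute and a shell command to move; the robot and the scene stay as the last step left them, time stands still between calls to the robot, and variables do not carry over. Pictures are saved under pics/ and viewed, at most 10 in all, crops included, and the job is handed in when it is done.

```bash
mkdir -p pics; cat > h.py <<'E'
import numpy as np, cv2
from plant import *
def world(cam,u,v,depth=None,z=None):
    i=camera_info(cam);T=np.array(i["T"])
    r=np.array([(u-i["cx"])/i["fx"],-(v-i["cy"])/i["fy"],-1.0])
    d=T[:3,:3]@r;o=T[:3,3]
    s=depth if z is None else (z-o[2])/d[2]
    return o+s*d
E
python3 - <<'E'
from h import *
print(state())
for c in("top","side"):
    im,d=grab_frame(c);cv2.imwrite(f"pics/{c}1.png",im);np.save(f"{c}d.npy",d)
    i=camera_info(c);print(c,{k:i[k] for k in i if k!="T"},np.round(i["T"],3).tolist())
    for n,z in dict(bottle_mid=.0655,pad_top=.004,fin_grip=.062,pointer=.036,mark_clip=0,photometer=0,filter_jar_mid=.035,dropper_bottle_mid=.034,screw_cap_mid=.014).items():
        for p in pinpoint(c,n)[:2]:
            u,v=p["position"];print(n,round(p["conf"],2),round(u),round(v),np.round(world(c,u,v,z=z),3))
E
```

```text
{'time': 0.0, 'joint_pos': array([-1.27500335e+00,  5.33776812e-02,  1.61426377e+00,  4.63767498e-06,
        1.47601155e+00, -1.18986751e-01]), 'joint_vel': array([ 0.00178119, -0.00067304, -0.00028434,  0.00072923, -0.00104001,
        0.00127722]), 'joint_efforts': array([ 3.97550912e-04, -3.93674397e+01, -3.70178246e+01, -3.78607319e-05,
        6.85645049e-03,  2.04085239e-05]), 'tool_pos': array([ 0.25169683, -0.57140837,  0.23006817]), 'tool_rot': array([-1.02635411e-03,  9.78571218e-01,  2.05906071e-01, -8.86527503e-05]), 'contact_force': array([-1.31131407,  0.03985658, -0.25797635]), 'ft_torque': array([ 0.04199427, -0.00230102,  0.02119382]), 'grasp_force': 0.0, 'gripper_width': 0.9991673813278482}
top {'fx': 439.7734665433563, 'fy': 439.7734665433563, 'cx': 323.5283238084444, 'cy': 203.71611473251582} [[0.006, 0.996, -0.089, 0.296], [-1.0, 0.006, -0.004, -0.038], [-0.003, 0.089, 0.996, 1.455], [0.0, 0.0, 0.0, 1.0]]
bottle_mid 0.89 237 251 [0.27  0.239 0.066]
bottle_mid 0.79 327 178 [ 0.501 -0.045  0.066]
fin_grip 0.69 302 190 [0.465 0.036 0.062]
pointer 0.8 307 205 [0.418
[... 335 characters left out ...]
0.03  0.014]
side {'fx': 392.02268159925285, 'fy': 392.02268159925285, 'cx': 313.7317812652342, 'cy': 197.9398121288104} [[0.986, 0.089, -0.138, 0.231], [-0.164, 0.599, -0.784, -1.083], [0.013, 0.796, 0.605, 0.856], [0.0, 0.0, 0.0, 1.0]]
bottle_mid 0.87 343 191 [ 0.516 -0.037  0.066]
pad_top 0.92 341 244 [ 0.472 -0.225  0.004]
fin_grip 0.7 328 180 [0.481 0.043 0.062]
pointer 0.51 313 191 [0.423 0.022 0.036]
mark_clip 0.39 323 212 [ 0.447 -0.056  0.   ]
photometer 0.95 327 196 [0.475 0.031 0.   ]
filter_jar_mid 0.94 355 275 [ 0.473 -0.383  0.035]
dropper_bottle_mid 0.49 360 216 [ 0.553 -0.135  0.034]
screw_cap_mid 0.64 326 144 [0.539 0.377 0.014]
screw_cap_mid 0.34 341 191 [0.528 0.032 0.014]
```

View pics/top1.png

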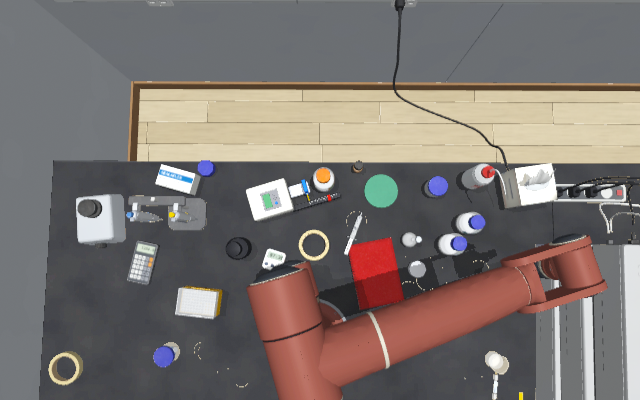

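```bash
python3 - <<'E'
import cv2
a=cv2.imread("pics/top1.png")[120:270,240:440];b=cv2.imread("pics/side1.png")[100:300,240:440]
cv2.imwrite("pics/crop.png",cv2.hconcat([cv2.resize(a,(400,300),interpolation=2),cv2.resize(b,(400,400),interpolation=2)[:300]]))
E
```

```text
(no output)
```

View pics/crop.png

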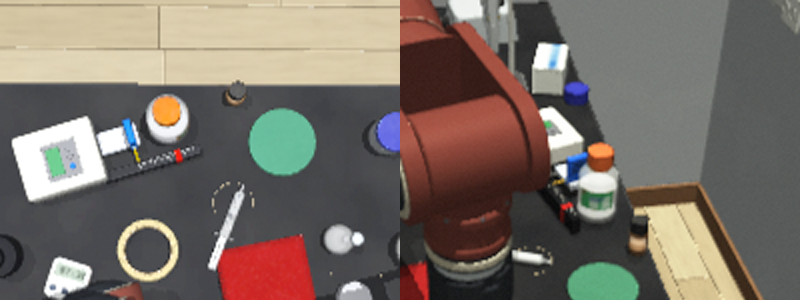

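View pics/side1.png

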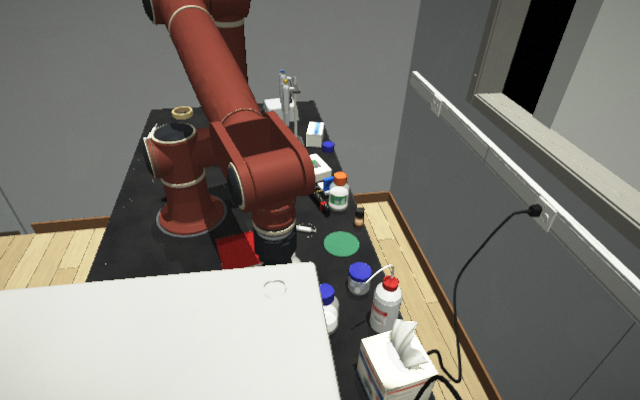

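The bottle meant is the white one with the orange cap, at top (323,178) and side (340,190). The look-alike at top (237,248) is black, so I exclude it. The crop confirms this: the orange cap stands right in front of the blue fin at top (305,187). The pad is at (381,191), the red clip at about (330,198), and the amber bottle at (358,166).

```bash
cat > m.py <<'E'
from h import *
def cloud(cam,im,d,box,hsv):
    l,t,r,b=box;H=cv2.cvtColor(im,cv2.COLOR_BGR2HSV)
    m=cv2.inRange(H,np.array(hsv[0]),np.array(hsv[1]))>0
    k=np.zeros_like(m);k[t:b,l:r]=1
    v,u=np.nonzero(m&k&(d>0))
    return np.array([world(cam,a,c,depth=d[c,a]) for a,c in zip(u,v)])
E
python3 - <<'E'
from m import *
for cam,B in dict(top=dict(cap=(305,160,340,195),pad=(355,165,405,215),fin=(295,172,315,200),mark=(320,190,340,206),pointer=(298,188,316,212)),
 side=dict(cap=(325,165,355,190),pad=(315,225,365,260),fin=(315,172,335,195),mark=(310,190,335,217),pointer=(300,180,330,202))).items():
    im=cv2.imread(f"pics/{cam}1.png");d=np.load(f"{cam}d.npy")
    hs=dict(cap=((5,150,120),(16,255,255)),pad=((60,80,60),(90,255,255)),fin=((98,120,80),(118,255,255)),mark=((0,180,100),(3,255,255)),pointer=((20,120,100),(33,255,255)))
    for n in B:
        P=cloud(cam,im,d,B[n],hs[n])
        if len(P):
            q=P[:,:2]-P[:,:2].mean(0);w=np.linalg.svd(q)[2][0] if len(P)>2 else 0
            print(cam,n,len(P),"mean",P.mean(0).round(3),"med",np.median(P,0).round(3),"min",P.min(0).round(3),"max",P.max(0).round(3),"ax",np.round(w,2))
    for n in("photometer",):
        for g in masks_of(cam,n)[:1]:
            v,u=np.nonzero(g["region"]&(d>0));P=np.array([world(cam,a,c,depth=d[c,a]) for a,c in zip(u,v)])
            T=P[abs(P[:,2]-.072)<.012];r=cv2.minAreaRect((T[:,:2]*1000).astype(np.float32));print(cam,"housing",len(T),r)
E
```

```text
top cap 127 mean [ 0.503 -0.03   0.127] med [ 0.505 -0.028  0.128] min [ 0.482 -0.05   0.107] max [ 0.522 -0.013  0.136] ax [-0.94  0.34]
top pad 903 mean [ 0.471 -0.222  0.003] med [ 0.47  -0.223  0.003] min [ 0.416 -0.277 -0.01 ] max [ 0.528 -0.167  0.011] ax [-0.99 -0.14]
top fin 56 mean [0.477 0.028 0.069] med [0.475 0.029 0.077] min [ 0.455  0.018 -0.007] max [0.508 0.043 0.083] ax [-0.95 -0.3 ]
top mark 17 mean [ 0.444 -0.05   0.031] med [ 0.443 -0.051  0.033] min [ 0.436 -0.054  0.016] max [ 0.452 -0.044  0.036] ax [-0.97 -0.25]
top pointer 11 mean [0.446 0.019 0.016] med [0.445 0.019 0.003] min [ 0.435  0.014 -0.001] max [0.455 0.022 0.039] ax [-0.95 -0.32]
top housing 1386 ((444.66766357421875, 111.66674041748047), (105.64643859863281, 191.4743194580078), 17.34031105041504)
side cap 144 mean [ 0.502 -0.039  0.125] med [ 0.502 -0.044  0.129] min [ 0.483 -0.055  0.101] max [ 0.524 -0.008  0.135] ax [-0.13 -0.99]
side pad 744 mean [ 0.471 -0.225  0.005] med [ 0.471 -0.225  0.005] min [ 0.415 -0.278 -0.003] max [ 0.529 -0.165  0.01 ] ax [-0.68 -0.73]
side fin 92 mean [0.474 0.024 0.066] med [0.473 0.024 0.07 ] min [ 0.458 -0.024  0.001] max [0.524 0.153 0.116] ax [-0.37 -0.93]
side mark 12 mean [ 0.443 -0.051  0.036] med [ 0.442 -0.051  0.036] min [ 0.435 -0.058  0.033] max [ 0.452 -0.044  0.038] ax [-0.92 -0.4 ]Traceback (most recent call last):
  File "<stdin>", line 7, in <module>
  File "m.py", line 7, in cloud
    return np.array([world(cam,a,c,depth=d[c,a]) for a,c in zip(u,v)])
                     ~~~~~^^^^^^^^^^^^^^^^^^^^^^
  File "h.py", line 4, in world
    i=camera_info(cam);T=np.array(i["T"])
ValueError: time passes only in moves, steps and waits
```

```bash
sed -i 's/^def world/from functools import lru_cache\nci=lru_cache(camera_info)\ndef world/; s/i=camera_info(cam)/i=ci(cam)/' h.py
python3 -m handwheel '[[[0.0126,0.027,0,0,0,-0.5],[0.0126,0.027,0,0,0,-0.5],[0.0126,0.027,0,0,0,-0.5],[0.0126,0.027,0,0,0,-0.5],[0.0126,0.027,0,0,0,-0.5],[0.0126,0.027,0,0,0,-0.5],[0.0126,0.027,0,0,0,-0.5],[0.0126,0.027,0,0,0,-0.5],[0.0126,0.027,0,0,0,-0.5],[0.0126,0.027,0,0,0,-0.5],[0.0126,0.027,0,0,0,-0.5],[0.0126,0.027,0,0,0,-0.5],[0.0126,0.027,0,0,0,-0.5],[0.0126,0.027,0,0,0,0],[0.0126,0.027,0,0,0,0],[0.0126,0.027,0,0,0,0],[0.0126,0.027,0,0,0,0],[0.0126,0.027,0,0,0,0],[0.0126,0.027,0,0,0,0],[0.0126,0.027,0,0,0,0]]]' 1
python3 -m handwheel '[[[0,0,0,0,0,0],[0,0,0,0,0,0]]]'
python3 - <<'E'
from m import *
im,d=grab_frame("side");cv2.imwrite("pics/side2.png",cv2.resize(im[90:290,220:460],(720,600)))
P=cloud("side",im,d,(325,165,355,190),((5,150,120),(16,255,255)));print(len(P))
if len(P):
  T=P[P[:,2]>.125];print(T.mean(0),T.min(0),T.max(0))
E
```

```text
time: 2.72
tool_pos: [0.5043, -0.0305, 0.2316]
tool_rot: [0.0, 0.989, 0.15, 0.0]
contact_force: [0.8, -0.4, -0.2]
gripper_width: 1.001
grasp_force: 0.0
time: 2.88
tool_pos: [0.5041, -0.0309, 0.2313]
tool_rot: [0.0, 0.988, 0.152, -0.0]
contact_force: [-0.2, -0.1, -1.3]
gripper_width: 1.001
grasp_force: 0.0
117
[ 0.50295748 -0.03566038  0.1311735 ] [ 0.48384044 -0.0531439   0.12535651] [ 0.52243033 -0.0120905   0.13592648]
```

View pics/side2.png

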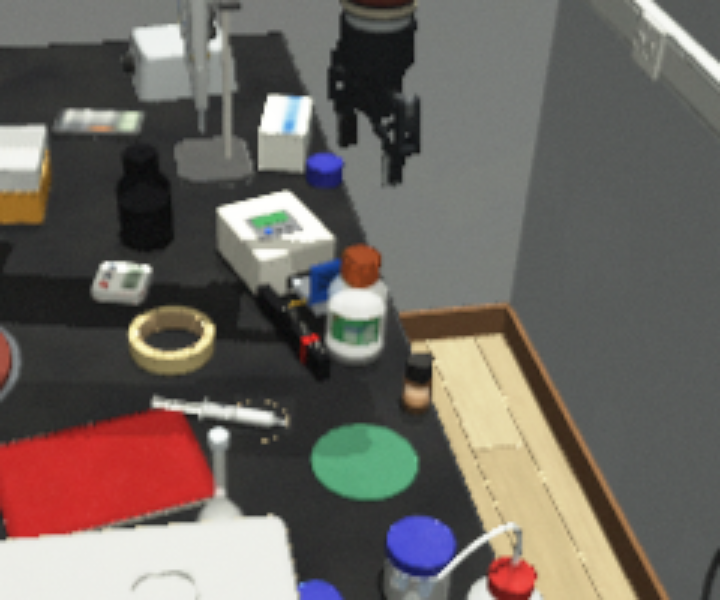

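The gripper (about (385,110) in the crop) hangs above the bottle. The cap at (360,265) is centred at about x 0.503, y -0.033, as measured before. I'll descend and close on the cap.

```bash
python3 -m handwheel '[[[-0.001,-0.002,-0.018,0,0,0],[0,0,-0.018,0,0,0],[0,0,-0.018,0,0,0],[0,0,-0.018,0,0,0],[0,0,-0.018,0,0,0],[0,0,-0.018,0,0,0],[0,0,-0.018,0,0,0],[0,0,0,0,0,0],[0,0,0,0,0,0]]]'
python3 -m handwheel '[[[0,0,0,0,0,0],[0,0,0,0,0,0],[0,0,0,0,0,0],[0,0,0,0,0,0],[0,0,0,0,0,0],[0,0,0,0,0,0],[0,0,0,0,0,0],[0,0,0,0,0,0],[0,0,0,0,0,0],[0,0,0,0,0,0]]]' 0
```

```text
time: 3.68
tool_pos: [0.5018, -0.0349, 0.1045]
tool_rot: [-0.0, 0.989, 0.149, -0.001]
contact_force: [1.0, -0.2, -0.7]
gripper_width: 0.999
grasp_force: 0.0
time: 4.52
tool_pos: [0.5039, -0.0339, 0.1072]
tool_rot: [0.0, 0.989, 0.15, 0.001]
contact_force: [-0.8, 1.6, 6.1]
gripper_width: 0.486
grasp_force: 59.4
```

```bash
python3 -m handwheel '[[[0,0,0.005,0,0,0],[0,0,0.01,0,0,0],[0,0,0.015,0,0,0],[0,0,0.02,0,0,0],[0,0,0.02,0,0,0],[0,0,0.015,0,0,0],[0,0,0.005,0,0,0],[0,0,0,0,0,0]]]'
python3 -m handwheel '[[[-0.001,-0.0065,0,0,0,0],[-0.002,-0.012,0,0,0,0],[-0.003,-0.018,0,0,0,0],[-0.004,-0.022,0,0,0,0],[-0.004,-0.025,0,0,0,0],[-0.004,-0.025,0,0,0,0],[-0.004,-0.025,0,0,0,0],[-0.004,-0.022,0,0,0,0],[-0.003,-0.018,0,0,0,0],[-0.002,-0.011,0,0,0,0],[-0.001,-0.006,0,0,0,0],[0,0,0,0,0,0],[0,0,0,0,0,0]]]'
python3 - <<'E'
from m import *
im,d=grab_frame("side");cv2.imwrite("pics/side3.png",cv2.resize(im[90:290,220:460],(720,600)))
for cam in("side","top"):
  if cam=="top": im,d=grab_frame("top")
  for n in("bottle_mid","pad_top"):
    for p in pinpoint(cam,n)[:2]:
      u,v=p["position"];print(cam,n,p["conf"],u,v,world(cam,u,v,z=.0655+.086 if n[0]=="b" else .004).round(3))
print(state()["contact_force"])
E
```

```text
time: 5.18
tool_pos: [0.5037, -0.0342, 0.1972]
tool_rot: [0.001, 0.989, 0.15, 0.002]
contact_force: [-0.0, -0.6, -2.1]
gripper_width: 0.482
grasp_force: 59.1
time: 6.27
tool_pos: [0.4706, -0.2242, 0.1947]
tool_rot: [-0.001, 0.989, 0.15, -0.0]
contact_force: [0.4, -0.4, -2.6]
gripper_width: 0.482
grasp_force: 59.2
side bottle_mid 0.91 342.8 205.4 [ 0.469 -0.218  0.151]
side bottle_mid 0.84 268.3 156.7 [0.276 0.083 0.151]
side pad_top 0.71 327.7 182.0 [0.494 0.111 0.004]
side pad_top 0.65 342.3 241.8 [ 0.477 -0.216  0.004]
top bottle_mid 0.95 238.1 248.3 [0.279 0.218 0.151]
top bottle_mid 0.66 388.0 184.0 [ 0.473 -0.226  0.151]
top pad_top 0.55 379.7 191.9 [ 0.466 -0.219  0.004]
[ 0.33917232 -0.09805016 -1.71056279]
```

View pics/side3.png

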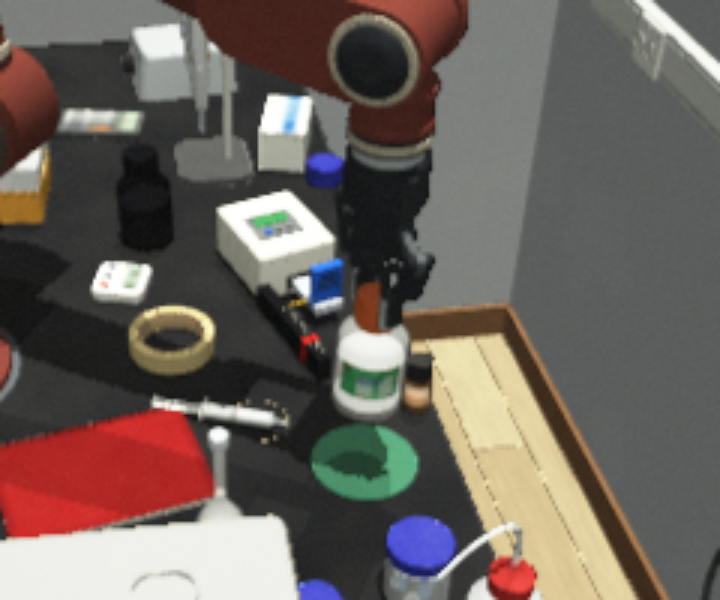

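The bottle hangs upright at about (370,370) in the crop, over the pad at (365,462), and it is centred on the pad to within a few mm. The fin and pointer are in full view, and the slide is still home. Now I'll lower it.

```bash
python3 -m handwheel '[[[0,0,-0.008,0,0,0],[0,0,-0.015,0,0,0],[0,0,-0.018,0,0,0],[0,0,-0.015,0,0,0],[0,0,-0.01,0,0,0],[0,0,-0.008,0,0,0],[0,0,-0.005,0,0,0],[0,0,-0.003,0,0,0],[0,0,0,0,0,0],[0,0,0,0,0,0]]]'
python3 -m handwheel '[[[0,0,-0.002,0,0,0],[0,0,0,0,0,0],[0,0,0,0,0,0]]]'
```

```text
time: 7.4
tool_pos: [0.4713, -0.2247, 0.1139]
tool_rot: [0.0, 0.989, 0.15, 0.0]
contact_force: [-0.2, 0.3, -2.7]
gripper_width: 0.486
grasp_force: 59.2
time: 7.65
tool_pos: [0.4711, -0.2246, 0.1117]
tool_rot: [0.0, 0.989, 0.15, 0.0]
contact_force: [0.3, 0.4, -3.0]
gripper_width: 0.487
grasp_force: 59.2
```

```bash
python3 -m handwheel '[[[0,0,-0.001,0,0,0],[0,0,-0.001,0,0,0],[0,0,0,0,0,0],[0,0,0,0,0,0]]]'
python3 -m handwheel '[[[0,0,-0.001,0,0,0],[0,0,-0.001,0,0,0],[0,0,0,0,0,0],[0,0,0,0,0,0]]]'
```

```text
time: 7.98
tool_pos: [0.4716, -0.2247, 0.1113]
tool_rot: [0.0, 0.989, 0.15, 0.001]
contact_force: [-1.9, 2.0, 5.7]
gripper_width: 0.483
grasp_force: 60.7
time: 8.32
tool_pos: [0.4722, -0.2247, 0.1113]
tool_rot: [0.0, 0.989, 0.15, 0.001]
contact_force: [-5.1, 4.8, 14.7]
gripper_width: 0.486
grasp_force: 62.4
```

```bash
python3 -m handwheel '[[[0,0,0.002,0,0,0],[0,0,0,0,0,0]]]'
python3 -m handwheel '[[[0,0,0,0,0,0],[0,0,0,0,0,0],[0,0,0,0,0,0],[0,0,0,0,0,0],[0,0,0,0,0,0],[0,0,0,0,0,0]]]' 1
python3 -m handwheel '[[[0,0,0.015,0,0,0],[0,0,0.02,0,0,0],[0,0,0.02,0,0,0],[0,0,0.02,0,0,0],[0,0,0.02,0,0,0],[0,0,0.02,0,0,0],[0,0,0,0,0,0],[0,0,0,0,0,0]]]'
python3 - <<'E'
from m import *
S=dict(cap=((325,165,365,225),((5,150,120),(16,255,255))),fin=((315,172,340,200),((98,120,80),(118,255,255))),mark=((310,190,335,217),((0,180,100),(3,255,255))),pointer=((300,180,330,202),((20,120,100),(33,255,255))))
T=dict(cap=((365,160,405,205),S["cap"][1]),fin=((293,172,316,200),S["fin"][1]),mark=((320,190,340,206),S["mark"][1]),pointer=((298,188,316,212),S["pointer"][1]))
for cam,B in(("side",S),("top",T)):
    im,d=grab_frame(cam);cv2.imwrite(f"pics/{cam}4.png",cv2.resize(im[90:290,220:460],(720,600)))
    for n in B:
        P=cloud(cam,im,d,*B[n])
        if len(P):print(cam,n,len(P),np.median(P,0).round(3),P.min(0).round(3),P.max(0).round(3), np.round((P[P[:,2]>.074].mean(0)if n=="fin" else 0),3))
    if cam=="side":
        g=masks_of(cam,"photometer")[0]["region"]
        v,u=np.nonzero(g&(d>0));P=np.array([world(cam,a,c,depth=d[c,a]) for a,c in zip(u,v)])
        P=P[(abs(P[:,2]-.072)<.006)&(P[:,1]>.06)];print(len(P),cv2.minAreaRect((P[:,:2]*1000).astype(np.float32)))
E
```

```text
time: 8.48
tool_pos: [0.4719, -0.225, 0.1112]
tool_rot: [0.001, 0.989, 0.15, 0.001]
contact_force: [-1.4, 0.8, 7.0]
gripper_width: 0.488
grasp_force: 60.5
time: 8.98
tool_pos: [0.4708, -0.2244, 0.109]
tool_rot: [-0.0, 0.989, 0.15, -0.0]
contact_force: [-0.3, 0.6, 0.0]
gripper_width: 0.996
grasp_force: 0.0
time: 9.65
tool_pos: [0.4715, -0.2249, 0.2255]
tool_rot: [0.001, 0.989, 0.15, 0.001]
contact_force: [0.4, -0.3, 0.0]
gripper_width: 0.999
grasp_force: 0.0
side cap 166 [ 0.471 -0.235  0.134] [ 0.454 -0.245  0.001] [ 0.541 -0.068  0.139] 0
side fin 124 [0.479 0.026 0.061] [0.458 0.015 0.001] [0.526 0.153 0.084] [0.478 0.027 0.08 ]
side mark 13 [ 0.442 -0.05   0.035] [ 0.435 -0.057  0.032] [ 0.453 -0.041  0.038] 0
side pointer 10 [0.447 0.031 0.029] [ 0.433  0.016 -0.002] [0.456 0.068 0.039] 0
544 ((433.681884765625, 141.0767059326172), (105.78047180175781, 133.81362915039062), 16.65958023071289)
top cap 58 [ 0.46  -0.222  0.133] [ 0.451 -0.241  0.124] [ 0.475 -0.184  0.296] 0
top fin 57 [0.475 0.029 0.077] [ 0.454  0.018 -0.005] [0.509 0.043 0.086] [0.479 0.029 0.078]
top mark 17 [ 0.442 -0.051  0.031] [ 0.436 -0.054  0.017] [ 0.453 -0.044  0.041] 0
top pointer 10 [0.444 0.019 0.015] [ 0.435  0.014 -0.006] [0.454 0.022 0.038] 0
```

View pics/side4.png

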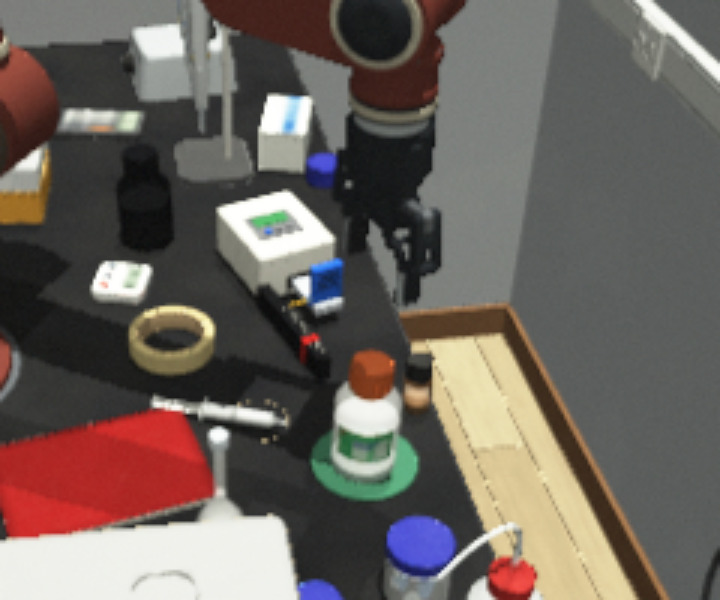

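The bottle stands upright on the pad (crop (367,420)), let go, and the slide is still home. The fin measures (0.4785, 0.028), with yaw about 17°. Next I go over the fin with the gripper half open, because the housing leaves only 49 mm behind it.

```bash
python3 -m handwheel '[[[0,0.01,0,0,0,0],[0.001,0.02,0,0,0,0],[0.001,0.023,0,0,0,0],[0.001,0.025,0,0,0,0],[0.001,0.025,0,0,0,0],[0.001,0.025,0,0,0,0],[0.001,0.025,0,0,0,0],[0.001,0.025,0,0,0,0],[0,0.025,0,0,0,0],[0,0.023,0,0,0,0],[0,0.017,0,0,0,0],[0,0.01,0,0,0,0],[0,0,-0.04,0,0,0],[0,0,-0.04,0,0,0],[0,0,0,0,0,0],[0,0,0,0,0,0]]]' 0.5
python3 - <<'E'
from m import *
im,d=grab_frame("side");cv2.imwrite("pics/side5.png",cv2.resize(im[120:240,260:400],(700,600)))
E
```

```text
time: 11.13
tool_pos: [0.4754, 0.0288, 0.1414]
tool_rot: [-0.001, 0.989, 0.15, -0.004]
contact_force: [1.5, 0.2, 1.1]
gripper_width: 0.503
grasp_force: 0.0
```

View pics/side5.png

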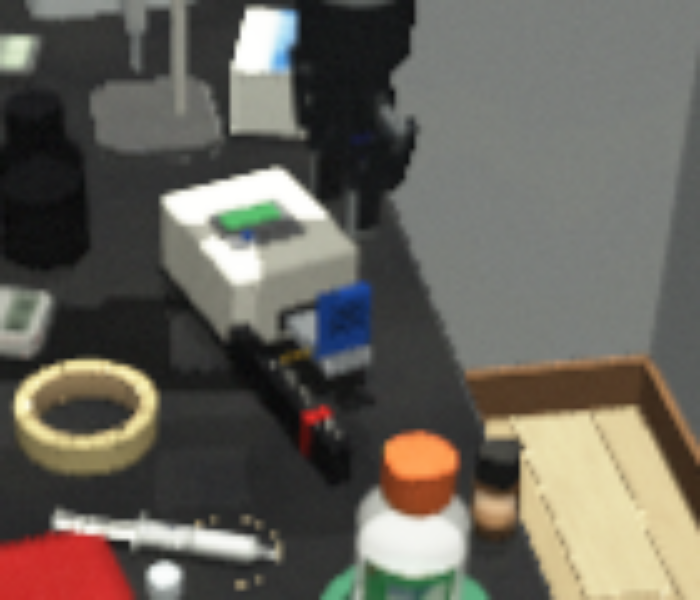

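The gripper is above and in line with the fin (crop (343,320)), clear of the housing. Descending.

```bash
python3 -m handwheel '[[[0.001,0,-0.015,0,0,0],[0.001,0,-0.015,0,0,0],[0,0,-0.015,0,0,0],[0,0,-0.015,0,0,0],[0,0,0,0,0,0]]]'
python3 -m handwheel '[[[0,0,-0.01,0,0,0],[0,0,-0.01,0,0,0],[0,0,-0.01,0,0,0],[0,0,-0.005,0,0,0],[0,0,0,0,0,0],[0,0,0,0,0,0]]]'
python3 -m handwheel '[[[0,0,0,0,0,0],[0,0,0,0,0,0],[0,0,0,0,0,0],[0,0,0,0,0,0],[0,0,0,0,0,0],[0,0,0,0,0,0],[0,0,0,0,0,0],[0,0,0,0,0,0]]]' 0
```

```text
time: 11.6
tool_pos: [0.4801, 0.0282, 0.0846]
tool_rot: [-0.0, 0.989, 0.15, -0.0]
contact_force: [-1.1, 0.1, -0.3]
gripper_width: 0.5
grasp_force: 0.0
time: 12.1
tool_pos: [0.4797, 0.0285, 0.049]
tool_rot: [-0.0, 0.989, 0.15, -0.0]
contact_force: [0.1, -0.8, -1.4]
gripper_width: 0.497
grasp_force: 0.0
time: 12.77
tool_pos: [0.4803, 0.0288, 0.05]
tool_rot: [-0.0, 0.989, 0.15, 0.0]
contact_force: [-2.0, 2.9, 5.2]
gripper_width: 0.127
grasp_force: 59.4
```

```bash
python3 -m handwheel '[[[0.0018,-0.0057,0,0,0,0],[0.0018,-0.0057,0,0,0,0],[0.0018,-0.0057,0,0,0,0],[0.0018,-0.0057,0,0,0,0],[0.0018,-0.0057,0,0,0,0],[0.0018,-0.0057,0,0,0,0],[0.0018,-0.0057,0,0,0,0],[0.0018,-0.0057,0,0,0,0],[0.0018,-0.0057,0,0,0,0],[0.0018,-0.0057,0,0,0,0],[0,0,0,0,0,0],[0,0,0,0,0,0],[0,0,0,0,0,0]]]'
python3 - <<'E'
from m import *
s=state();e=np.array([.292,-.956]);print("travel",(s["tool_pos"][:2]-[.4803,.0288])@e)
im,d=grab_frame("side");cv2.imwrite("pics/side6.png",cv2.resize(im[170:230,290:360],(700,600),interpolation=cv2.INTER_CUBIC))
for n,z in(("pointer",.036),("mark_clip",0)):
    for p in pinpoint("side",n)[:2]:
        w=world("side",*p["position"],z=z);print(n,p,w.round(3),w[:2]@e)
P=cloud("side",im,d,(310,190,345,217),((0,180,100),(3,255,255)));print("mark",P.mean(0),P[:,:2]@e)
P=cloud("side",im,d,(310,180,345,217),((20,120,100),(33,255,255)));print("ptr",P.round(3),P[:,:2]@e)
E
```

```text
time: 13.85
tool_pos: [0.4979, -0.0276, 0.05]
tool_rot: [-0.001, 0.989, 0.15, -0.0]
contact_force: [-4.6, 7.4, 7.7]
gripper_width: 0.131
grasp_force: 59.7
travel 0.05910082782777659
pointer {'position': [326.2, 201.3], 'conf': 0.85} [ 0.457 -0.046  0.036] 0.17726176285729192
mark_clip {'position': [324.3, 213.4], 'conf': 0.46} [ 0.448 -0.066  0.   ] 0.1938385854540388
mark [ 0.44350499 -0.05022015  0.03534438] [0.1699664  0.17076134 0.17355157 0.17810869 0.17768366 0.17746366
 0.17540054 0.1768888  0.18324329 0.18049095 0.18099503 0.17938272
 0.18374428]Traceback (most recent call last):
  File "<stdin>", line 8, in <module>
IndexError: too many indices for array: array is 1-dimensional, but 2 were indexed
```

View pics/side6.png

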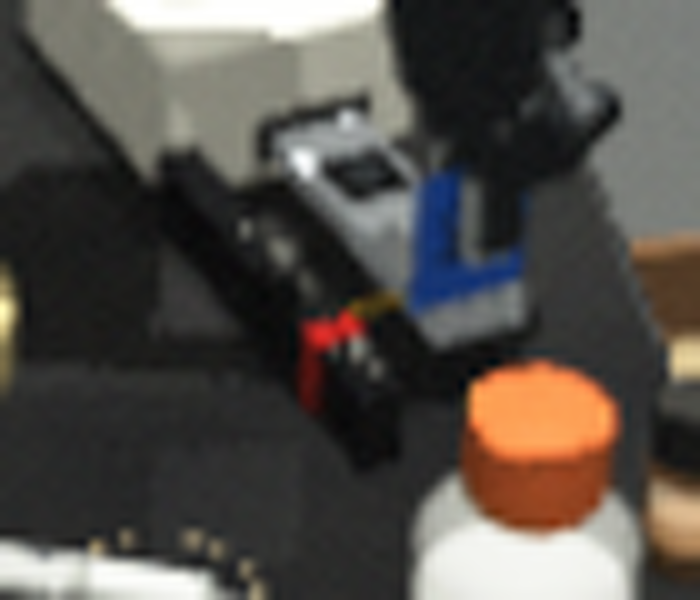

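The pointer (crop (378,300)) is just short of the red mark (crop (335,332)). The fin and mark clouds give about 5.5 mm to go.

```bash
python3 -m handwheel '[[[0.0008,-0.0026,0,0,0,0],[0.0008,-0.0026,0,0,0,0],[0,0,0,0,0,0],[0,0,0,0,0,0],[0,0,0,0,0,0]]]'
python3 - <<'E'
from m import *
s=state();e=np.array([.292,-.956]);print("travel",(s["tool_pos"][:2]-[.4803,.0288])@e)
M=[]
for cam in("side","top"):
    a=[]
    for k in range(4):
        im,d=grab_frame(cam);a.append(im.astype(float))
    im=np.mean(a,0).astype(np.uint8)
    H=cv2.cvtColor(im,cv2.COLOR_BGR2HSV)
    b=(315,190,340,212) if cam=="side" else (315,183,340,206)
    for n,lo,hi,z in(("ptr",(15,90,60),(35,255,255),.036),("mark",(0,150,80),(5,255,255),.034)):
        m=cv2.inRange(H,lo,hi)[b[1]:b[3],b[0]:b[2]];v,u=np.nonzero(m)
        pr=[(x+b[0],y+b[1],*world(cam,x+b[0],y+b[1],z=z)[:2].round(4)) for x,y in zip(u,v)]
        print(cam,n,[(int(p[0]),int(p[1]),round(float(np.dot(p[2:],e)*1000),1),round(float(np.dot(p[2:],[.956,.292])*1000),1)) for p in pr])
    l,t=(305,175) if cam=="side" else (300,165)
    M.append(cv2.resize(im[t:t+45,l:l+45],(400,400),interpolation=cv2.INTER_CUBIC))
cv2.imwrite("pics/fin7.png",cv2.hconcat(M))
E
```

```text
time: 14.42
tool_pos: [0.4995, -0.0326, 0.05]
tool_rot: [-0.001, 0.989, 0.15, 0.0]
contact_force: [-3.7, 6.3, 6.8]
gripper_width: 0.127
grasp_force: 59.7
travel 0.06431119899718221
side ptr [(329, 200, 175.0, 435.9), (330, 200, 176.4, 439.0), (326, 201, 175.5, 423.9), (327, 201, 176.9, 427.1), (329, 201, 179.9, 433.3), (330, 201, 181.4, 436.4), (326, 202, 180.4, 421.4), (336, 210, 233.1, 431.2)]
side mark [(320, 202, 169.3, 404.1), (321, 202, 170.8, 407.2), (322, 202, 172.3, 410.3), (323, 202, 173.7, 413.4), (324, 202, 175.2, 416.5), (325, 202, 176.8, 419.6), (320, 203, 174.3, 401.6), (321, 203, 175.7, 404.6), (322, 203, 177.2, 407.7), (323, 203, 178.7, 410.8), (324, 203, 180.1, 413.9), (321, 204, 180.6, 402.1), (322, 204, 182.1, 405.2)]
top ptr [(326, 188, 177.4, 441.6), (326, 189, 176.5, 438.5), (327, 189, 179.6, 437.5), (327, 190, 178.7, 434.5), (327, 191, 177.7, 431.3), (327, 192, 176.8, 428.2), (328, 192, 179.9, 427.3), (328, 193, 179.0, 424.1), (328, 194, 178.0, 421.0)]
top mark []
```

View pics/fin7.png

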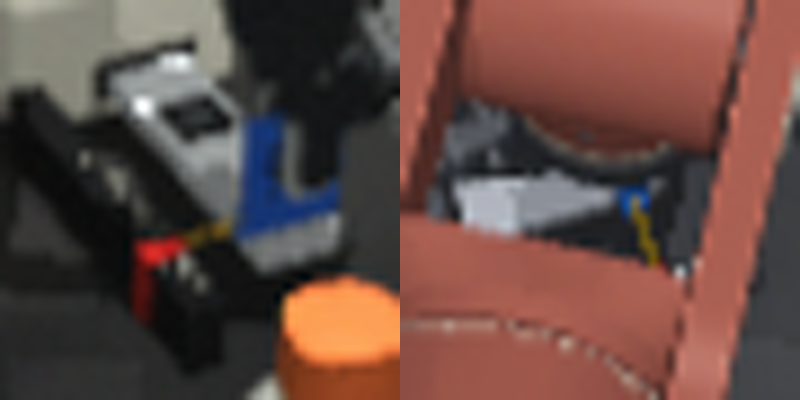

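The pointer tip now meets the red clip in both views: side crop (185,243), top crop (655,265). Along the travel the pointer is at 178 mm and the mark at 177–178 mm. The bottle is untouched and the grip force is 60 N, so I'm handing in.

```bash
python3 -c "
from plant import *
print(job_done())"
```

```text
the job is handed in; nothing more can be done
None
```

I handed the job in with the bottle upright on the green pad and the gripper still holding the slide, pulled out about 64 mm, with the pointer measured within about 1 mm of the red mark's middle; no verdict came back.

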